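# Nip a glued notebook in the bookbinding press and lock the spindle

### The job

The notebook in the small bookbinding press has a freshly glued cover. Slacken the lock nut with its red-gripped lever, wind the platen down with the crank until the notebook is firmly nipped but not crushed, then tighten the lock nut again, firmly but without straining it, so that the spindle cannot back off while the glue dries. Never force the crank while the nut is tight, and leave the notebook and the things round the press where they are.

Things in the scene. Friction and masses are not known exactly. Their poses are not given: they have to be found in the camera images.
- press: Small cast bookbinding (nipping) press, dark blue-grey, heavy, does not shift on the desk: base 150 x 276 mm, steel bed 24 mm above the desk, two cheeks and a bridge (52 mm wide in the press's x, 276 mm along its y) whose top is 125 mm above the desk. Origin: on the desk under the press's centre, below the spindle axis; z up.
- nut_axis (a point): Centre of the brass lock nut, on the press's vertical spindle axis, 145 mm above the desk; does not move. Nut and crank turn about this axis. Counterclockwise from above slackens the nut: 3 to 6 N at the lever grip breaks it loose, its bite is gone after 0.15 to 0.4 rad, then it swings with under 1 N as far as 1.4 rad from the start. It stays where it is left.
- lever_grip (a point): Middle of the red upright grip at the end of the nut's lever: 17 mm diameter, from 145 to 166 mm above the desk (narrowing in its top 5 mm), 85 mm from the axis; this point is 155.5 mm up. The lever under it is a 10 mm steel bar with a 19 mm collar below the grip. It starts tight, on the robot's side of the press.
- lock_pad: Clamping pad hidden in the bridge; the nut presses it on the spindle. Turned clockwise the nut starts to bite at an angle that must be felt; from there the push needed at the grip grows evenly: 2 N after 0.1 rad, 4 to 5 N after 0.2, 7 to 9 N (firmly tight) after 0.3, 10 to 12 N after 0.45; over 15 N strains it. The pad takes about 11 N per 0.1 rad of bite. On release the nut springs back at most 0.04 rad.
- crank_knob_mid (a point): Middle of the black round knob on the crank: upright, 17 mm diameter, 28 mm tall (14 mm above and below this point), 50 mm from the axis, spins freely on its pin. It orbits the axis and sinks 20 mm a turn when wound clockwise seen from above; 192 to 199 mm above the desk at the start, about 180 mm when the notebook is reached after roughly half to one turn. The crank arm lies under it, its top 1.5 mm below the knob.
- spindle: Steel spindle, 24 mm thick, with the crank fixed on top; clockwise from above drives the platen down 20 mm a turn. With the nut slack it turns with about 4.5 N of sideways push at the crank knob and stays where it is left. Once the platen meets the notebook the push climbs steeply, by about 1 N for each 15 N of pressure on the notebook: about 8 N at the knob is a firm nip (60 N), 13 N is crushing. With the nut tight it is locked.
- platen: Steel pressing plate 140 x 190 x 12 mm under the spindle; origin: centre of its underside. Level, guided between the cheeks. Its height on the spindle differs by up to 1.5 mm either way from press to press.
- notebook: Black notebook 210 x 153 mm, about 12 to 14 mm thick, its cover freshly glued, lying on the bed under the platen with the wire coil of its long front edge just outside it. Origin: centre of its underside. Hard to press beyond a few tenths of a mm.
- binder_clip: Black binder clip standing on the desk, 22 x 32 x 37 mm, left of the press. Origin: centre of its underside.
- brush: Flat glue brush, 240 mm long, lying right of the press. Origin: middle of its underside.
- wood_tool: Pale wooden folding stick, 176 x 9 x 8 mm, lying close to the press on its right. Origin: middle of its underside.
- eraser: Eraser in a blue sleeve, 20 x 42 x 12 mm, left of the press. Origin: centre of its underside.
- tape_roll: Roll of brown tape, 96 mm diameter, 48 mm tall, lying behind the press on the right, on the green cutting mat. Origin: centre of its underside.

How it is judged:
By the outcome, as a careful person would: the job done as asked, in the order asked, and still so for the second after the job is handed in, with the robot touching nothing.
It also fails if it takes over 72 s, if anything falls off the work surface, if the arm or the gripper's body presses on something with over 40 N, if the wrist force passes 120 N, or if a joint passes its speed limit or range.

### The arm

A 7-joint arm with a two-finger parallel gripper is mounted at the origin on a cart in front of the work surface, level with it; the furniture and walls round the work are solid. World frame = base frame: x ahead of the robot, y to its left, z up, the work surface at z = 0. Lengths are in m, angles in rad, forces in N, time in s.
With the tool pointing down it reaches from about 0.4 to 0.85 m from the base axis. Payload 4.4 kg.
Tool frame: the origin (TCP) lies at the very end of the fingers, on their centre line; the grasp point (between the pads) lies 19 mm behind it; z points along the fingers, y is the line along which they close (so a half turn about z gives the same grasp; the last joint's range is limited). The gripper opens to 94 mm and grips with 3 to 60 N. Pads are 16 mm wide; open, the fingers measure 119 mm over their backs; the gripper's body (75 mm by 177 mm) begins 78 mm behind the grasp point.
Start: joints at [-1.381, 0.628, 0.038, 1.517, -0.027, 0.996, -0.02], TCP at [0.164, 0.629, 0.205] pointing down, gripper open.
Joint ranges: [-3.06, 3.06], [-0.37, 2.12], [-1.25, 1.32], [0.18, 2.47], [-1.1, 4.24], [0.23, 1.98], [-2.94, 2.94]. Speed limits (rad/s): [2.57, 2.57, 3.14, 3.14, 3.14, 3.14, 3.14].

### API

Orientations are given as a rotation vector (axis times angle).
In Python, from station import manip, grab_frame, search_frame gives the robot as it stands.
- The arm moves only by the tool drive_tool, never from a script. Its argument "motion" is a list of rows, each an object with "fingers": the closure, from 0 (fully open) to 1 (shut); "linear": the shift along the tool's x, y, z in cm, a list of three; "delta_rot": the turn, a rotation vector about the tool's x, y, z in rad, a list of three. A call has 1 to 5 rows; each row shifts and turns the commanded pose from where the row before left it, along the tool's axes as they then stand; what a row does not reach is not made up. A row lasts 1/8 s, in which the tool goes at most 62.5 mm and 10.7 degrees, less where a joint would pass 70% of its speed; a pose out of reach is approached as far as the arm can. A call is refused whole if a number of a shift passes 6.25 or a number of a turn 0.188, either way. A call with a gripper value outside its range is refused whole. The fingers move at their own pace and stop on an object; the grip force is fixed at half the most. Time passes only in rows, so rows that do not move let the fingers close. It gives the time, the measured TCP pose, the force, the opening and the grip force at its end, in the units of the state.
- manip.read_state(): the state, without advancing time (a new reading comes with each control period).
- grab_frame(name): name is "scene" or "top" or "wrist"; returns a dict with "image" (400x640x3 uint8, blue, green, red), "depth" (400x640 float32, m along the optical axis (not along the pixel's ray), 0 where there is no reading), "fx", "fy", "cx", "cy" (pixels), "R" (3x3) and "t" (3): a world point X has camera coordinates R X + t; the wrist camera has in their place "T_tool_cam" (4x4, takes a point from camera to tool coordinates, whose origin is the TCP and whose axes are the flange's). Camera axes: x right, y down, z forward; pixel columns grow to the right and rows downward; lengths in m; the calibration is good to about 2 mm. A picture is of the moment at which its call begins: read the wrist's pose just before it.
- manip.sign_off(): hands the job in; it is judged then, once.
Trained networks look in the newest picture that a camera, given by its name, has taken for a name from the list of things; names that differ only in an ending like _2 or _b are one class to them, and where a whole thing is asked for, a point or a joint stands for the part that bears it (a point fixed in the world has none). Each returns a list of dicts, best first, with "confidence" (0 to 1); they miss things now and then, are a little off and sometimes report something else, mostly with a low value. They report only what shows in the picture. A call takes as long as a camera call.
- search_frame(target, camera): "at" ([x, y, z] in m, in the coordinates of the camera as it stood for that picture, good to about 4 mm: the middle of the surface that is visible of it).
The state is a dict: "time": time; "joint_pos": joint angles; "qd": joint speeds; "joint_torque": joint torques, N m; "tcp_pos": TCP position; "tool_rot": TCP orientation; "contact_force": force on the tool from outside, world axes, zero at the start; "wrist_torque": the same for the moment, N m; "finger_gap": finger opening in m; "grip_force": force on a finger pad.
Only numpy, scipy, OpenCV 4.12 (cv2) and the standard library are available. Lean on these libraries where they do the work, as an engineer would, in place of code of your own. Each camera call takes 0.05 s, during which the arm holds its last target. There are 200 camera calls.

## Working session

There is one attempt and no reset: what is moved stays moved. The work goes in short steps, Python scripts to look and compute and a tool call to move; the robot and the scene stay as the last step left them, time stands still between calls to the robot, and variables do not carry over. Pictures are saved under pics/ and viewed, at most 10 in all, crops included, and the job is handed in when it is done.

Besides the shell and the picture viewer there is one more tool, called after "Call:" as name(argument=value, ...) on one line, values as JSON. drive_tool: Moves the arm, as the interface text tells. Its arguments: {"type":"object","properties":{"motion":{"type":"array","items":{"type":"object","properties":{"fingers":{"type":"number"},"linear":{"type":"array","items":{"type":"number"}},"delta_rot":{"type":"array","items":{"type":"number"}}}}}},"required":["motion"]}

```bash
mkdir -p pics; cat > h.py <<'E'
import numpy as np,cv2
from scipy.spatial.transform import Rotation as Ro
from station import manip,grab_frame,search_frame
def w(f,p): return f["R"].T@(np.array(p)-f["t"])
def px(f,X):
    c=f["R"]@np.array(X)+f["t"]; return f["fx"]*c[0]/c[2]+f["cx"],f["fy"]*c[1]/c[2]+f["cy"]
def cloud(f):
    v,u=np.mgrid[:400,:640]; d=f["depth"]
    P=np.stack([(u-f["cx"])/f["fx"]*d,(v-f["cy"])/f["fy"]*d,d],-1)
    return (P-f["t"])@f["R"]
E
python3 - <<'E'
from h import *
np.set_printoptions(precision=4,suppress=True)
s=manip.read_state();print(s)
for c in("scene","top"):
    f=grab_frame(c);cv2.imwrite(f"pics/{c}0.png",f["image"])
    for n in("press","lever_grip","crank_knob_mid","spindle","platen","notebook"):
        print(c,n,[(w(f,r["at"]).round(4),round(r["confidence"],2),np.round(px(f,w(f,r["at"])))) for r in search_frame(n,c)[:2]])
E
```

```text
{'time': 0.0, 'joint_pos': array([-1.3808,  0.6293,  0.0384,  1.5184, -0.027 ,  0.9963, -0.02  ]), 'qd': array([ 0.0006,  0.0014, -0.002 , -0.0004,  0.0009,  0.0008, -0.002 ]), 'joint_torque': array([ -0.    , -54.9731,   1.1436, -18.6636,  -0.0522,   0.0239,
         0.0002]), 'tcp_pos': array([0.1643, 0.6282, 0.2046]), 'tool_rot': array([-0.4007, -3.1157,  0.003 ]), 'contact_force': array([-0.5425, -0.3524,  0.3021]), 'wrist_torque': array([0.034 , 0.0589, 0.023 ]), 'grip_force': 0.0, 'finger_gap': 0.09383905264006392}
scene press [(array([ 0.5054, -0.0104,  0.0746]), 0.57, array([294., 241.]))]
scene lever_grip [(array([0.51  , 0.0437, 0.1405]), 0.62, array([279., 207.]))]
scene crank_knob_mid []
scene spindle [(array([0.5201, 0.0188, 0.1841]), 0.63, array([289., 192.])), (array([0.5089, 0.043 , 0.1428]), 0.34, array([278., 206.]))]
scene platen [(array([0.4973, 0.0228, 0.0617]), 0.69, array([282., 241.]))]
scene notebook [(array([0.498 , 0.0226, 0.0621]), 0.72, array([282., 241.])), (array([ 0.4658, -0.0261,  0.0377]), 0.68, array([287., 264.]))]
top press [(array([0.5312, 0.0285, 0.0627]), 0.61, array([296., 221.]))]
top lever_grip [(array([0.5141, 0.0532, 0.1488]), 0.7, array([284., 228.]))]
top crank_knob_mid [(array([ 0.7092, -0.1373,  0.0505]), 0.29, array([361., 154.])), (array([ 0.5773, -0.2988,  0.0093]), 0.28, array([419., 206.]))]
top spindle []
top platen [(array([0.5506, 0.034 , 0.0574]), 0.94, array([294., 214.]))]
top notebook [(array([0.4968, 0.0204, 0.033 ]), 0.89, array([299., 235.]))]
```

```bash
python3 - <<'E'
import cv2
a=cv2.imread("pics/scene0.png")[150:300,200:400];b=cv2.imread("pics/top0.png")[130:280,200:400]
import numpy as np
cv2.imwrite("pics/c0.png",np.vstack([cv2.resize(x,(800,600),interpolation=cv2.INTER_CUBIC) for x in(a,b)])[:, :])
cv2.imwrite("pics/a.png",cv2.resize(a,(800,600),interpolation=3));cv2.imwrite("pics/b.png",cv2.resize(b,(800,600),interpolation=3))
E
```

```text
(no output)
```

View pics/a.png

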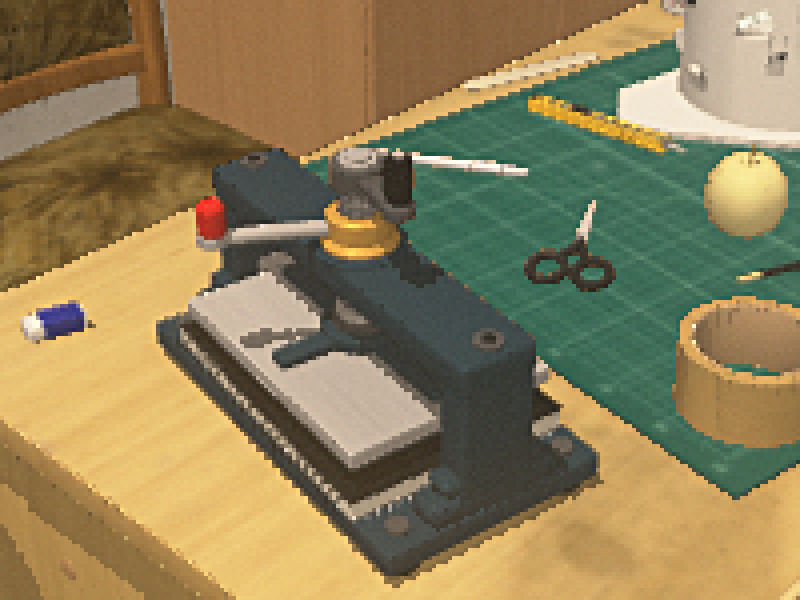

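View pics/b.png

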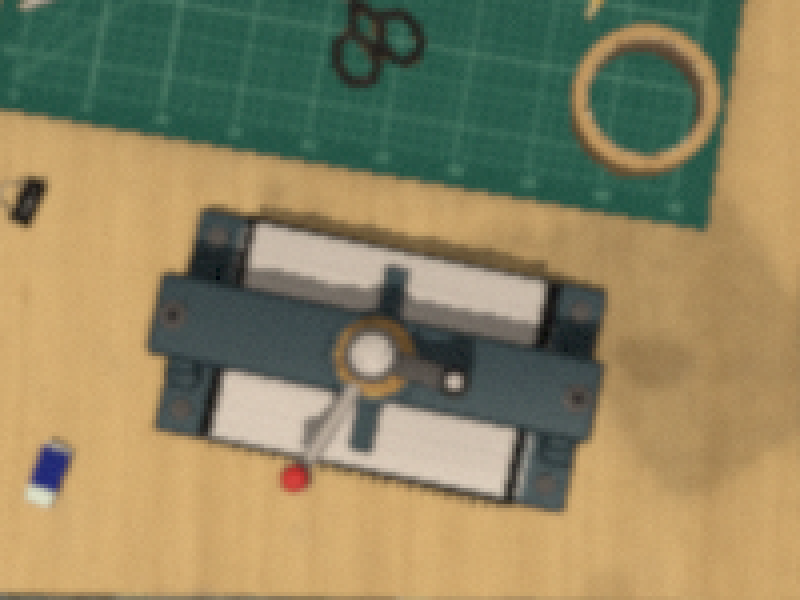

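Both show the same: the red grip is on the robot's side, front-left of the brass nut (top crop 294,478; nut 372,355), and the black knob is to the right of the spindle (450,378). Next I locate these metrically.

```bash
cat >> h.py <<'E'
def ray(f,u,v,z):
    d=f["R"].T@np.array([(u-f["cx"])/f["fx"],(v-f["cy"])/f["fy"],1]); o=-f["R"].T@f["t"]
    return o+d*(z-o[2])/d[2]
def tri(obs):
    A=np.zeros((3,3));b=np.zeros(3)
    for f,u,v in obs:
        d=f["R"].T@np.array([(u-f["cx"])/f["fx"],(v-f["cy"])/f["fy"],1]);d/=np.linalg.norm(d);o=-f["R"].T@f["t"]
        M=np.eye(3)-np.outer(d,d);A+=M;b+=M@o
    return np.linalg.solve(A,b)
E
python3 - <<'E'
from h import *
np.set_printoptions(precision=4,suppress=True)
for c in("scene","top"):
    f=grab_frame(c);I=f["image"].astype(int);P=cloud(f);b,g,r=I[...,0],I[...,1],I[...,2]
    box=np.zeros((400,640),bool);box[150:300,230:380]=1
    red=box&(r>130)&(g<70)&(b<70)
    v,u=np.nonzero(red);print(c,"cam",-f["R"].T@f["t"],"red px",u.mean(),v.mean(),len(u),"cloud med",np.median(P[red],0),"z pct",np.percentile(P[red][:,2],[5,95]),"ray155",ray(f,u.mean(),v.mean(),.1555),"ray166",ray(f,u.mean(),v.mean(),.163))
    near=(P[...,0]>.45)&(P[...,0]<.7)&(abs(P[...,1])<.15)&(f["depth"]>0)
    h=near&(P[...,2]>.172)
    v,u=np.nonzero(h);Q=P[h];
    print("high",len(u)); 
    if c=="top":
        for a,bb,q,col in zip(u,v,Q,I[h]):print(a,bb,q,col)
    br=box&near&(r>150)&(g>100)&(b<90)&(P[...,2]>.13)&(P[...,2]<.17)
    v,u=np.nonzero(br);print("brass",len(u),u.min(),u.max(),v.min(),v.max(),np.median(P[br],0))
    # press bridge top
    t=near&(abs(P[...,2]-.125)<.005)
    v,u=np.nonzero(t);r_=cv2.minAreaRect(P[t][:,:2].astype(np.float32)*1000);print("bridge",r_,np.median(P[t],0))
E
```

```text
scene cam [ 0.0067 -0.5341  0.5931] red px 252.1639344262295 204.19672131147541 61 cloud med [0.4571 0.0727 0.1591] z pct [0.1476 0.1663] ray155 [0.4608 0.0766 0.1555] ray166 [0.453  0.0662 0.163 ]
high 277
brass 124 249 299 199 214 [0.5194 0.0236 0.1412]
bridge ((531.7467041015625, 24.067413330078125), (261.4320983886719, 58.878089904785156), 80.91868591308594) [ 0.5221 -0.0187  0.1254]
top cam [ 0.5117 -0.0125  1.2707] red px 273.4583333333333 248.83333333333334 24 cloud med [0.4641 0.0766 0.1652] z pct [0.1628 0.1673] ray155 [0.464  0.0775 0.1555] ray166 [0.4643 0.0769 0.163 ]
high 289
293 211 [0.5524 0.0323 0.1817] [51 74 92]
289 212 [0.5501 0.0416 0.1786] [60 83 99]
290 212 [0.55   0.0391 0.183 ] [67 82 95]
291 212 [0.5501 0.0369 0.1807] [71 83 93]
292 212 [0.5502 0.0346 0.1793] [69 81 91]
293 212 [0.5502 0.0323 0.1809] [72 84 92]
294 212 [0.5502 0.03   0.1808] [68 80 92]
295 212 [0.5502 0.0276 0.1827] [64 79 91]
296 212 [0.5502 0.0253 0.1838] [57 78 95]
288 213 [0.5476 0.0436 0.1828] [ 64  84 102]
289 213 [0.5478 0.0416 0.1772] [78 90 98]
290 213 [0.5478 0.0392 0.179 ] [ 90 100
[... 11826 characters left out ...]
0.0165  0.2036] [ 94 103 111]
315 227 [ 0.5163 -0.0188  0.2085] [66 70 74]
316 227 [ 0.5164 -0.0211  0.2021] [59 58 57]
311 228 [ 0.514  -0.0098  0.1756] [59 60 60]
312 228 [ 0.514  -0.0121  0.205 ] [53 57 58]
313 228 [ 0.514  -0.0143  0.2042] [57 61 64]
314 228 [ 0.5141 -0.0166  0.2084] [55 62 64]
315 228 [ 0.5141 -0.0188  0.2014] [62 64 63]
316 228 [ 0.5142 -0.0213  0.175 ] [73 70 65]
312 229 [ 0.5117 -0.0121  0.1776] [66 69 64]
313 229 [ 0.5118 -0.0144  0.176 ] [67 70 66]
314 229 [ 0.5118 -0.0167  0.1742] [67 69 63]
brass 30 270 298 222 252 [0.516  0.0332 0.1366]
bridge ((534.9361572265625, 24.82373046875), (259.46978759765625, 58.18334197998047), 80.54981231689453) [0.5359 0.0201 0.1254]
```

Call:
drive_tool(motion=[{"fingers": 1, "linear": [-3.5, -3.5, 0]}, {"fingers": 1, "linear": [-4, -4, 0]}, {"fingers": 1, "linear": [-4, -4, 0]}, {"fingers": 1, "linear": [-4, -4, 0]}, {"fingers": 1, "linear": [-4, -4, 0]}])

```text
invalid input at $.motion[0]: expected keys fingers, linear, delta_rot
```

Call:
drive_tool(motion=[{"fingers": 1, "linear": [-4, -4, 0]}, {"fingers": 1, "linear": [-4, -4, 0]}, {"fingers": 1, "linear": [-4, -4, 0]}, {"fingers": 1, "linear": [-4, -4, 0]}, {"fingers": 1, "linear": [-4, -3, 0]}])

```text
invalid input at $.motion[0]: expected keys fingers, linear, delta_rot
```

```bash
cat >> h.py <<'E'
A=np.array([.5357,.0327]);np.set_printoptions(precision=4,suppress=True)
def to(p,s=None):
    "tool-frame shift (cm) from measured pose to world p"
    s=s or manip.read_state();return Ro.from_rotvec(s["tool_rot"]).as_matrix().T@(np.array(p)-s["tcp_pos"])*100
def st():
    s=manip.read_state();M=Ro.from_rotvec(s["tool_rot"]).as_matrix();print("t",s["time"],"p",s["tcp_pos"],"x",M[:,0],"y",M[:,1],"F",s["contact_force"],"Ftool",M.T@s["contact_force"],"gap",s["finger_gap"],s["grip_force"]);return s
E
python3 -c "
from h import *
s=st();print(to([.472,.107,.205]),s['joint_pos'])"
```

```text
t 0.8 p [0.1644 0.6289 0.2055] x [-0.9675  0.253   0.    ] y [0.253  0.9675 0.    ] F [ 0.0664 -0.5086  0.4969] Ftool [-0.1929 -0.4753 -0.4969] gap 0.09422609001854862 0.0
[-42.9587 -42.7071   0.048 ] [-1.3808  0.6284  0.0385  1.5174 -0.027   0.9963 -0.02  ]
```

Call:
drive_tool(motion=[{"fingers": 1, "linear": [-3.5, -3.5, 0], "delta_rot": [0, 0, 0]}, {"fingers": 1, "linear": [-4, -4, 0], "delta_rot": [0, 0, 0]}, {"fingers": 1, "linear": [-4, -4, 0], "delta_rot": [0, 0, 0]}, {"fingers": 1, "linear": [-4, -4, 0], "delta_rot": [0, 0, 0]}, {"fingers": 1, "linear": [-4, -4, 0], "delta_rot": [0, 0, 0]}])

```text
time: 1.42
tcp_pos: [0.3047, 0.3894, 0.2057]
tool_rot: [0.4, 3.115, 0.001]
contact_force: [0.6, -0.2, 0.6]
finger_gap: 0.0474
grip_force: 0.0
```

Call:
drive_tool(motion=[{"fingers": 1, "linear": [-4, -4, 0], "delta_rot": [0, 0, 0]}, {"fingers": 1, "linear": [-4, -4, 0], "delta_rot": [0, 0, 0]}, {"fingers": 1, "linear": [-4, -4, 0], "delta_rot": [0, 0, 0]}, {"fingers": 1, "linear": [-4, -4, 0], "delta_rot": [0, 0, 0]}, {"fingers": 1, "linear": [-4, -3, 0], "delta_rot": [0, 0, 0]}])

```text
time: 2.05
tcp_pos: [0.45, 0.1544, 0.2058]
tool_rot: [0.402, 3.115, 0.0]
contact_force: [0.3, 0.3, 0.6]
finger_gap: 0.0011
grip_force: 0.0
```

Call:
drive_tool(motion=[{"fingers": 1, "linear": [0, 0, 0], "delta_rot": [0, 0, 0]}, {"fingers": 1, "linear": [0, 0, 0], "delta_rot": [0, 0, 0]}])

```text
time: 2.3
tcp_pos: [0.4487, 0.1571, 0.2054]
tool_rot: [-0.4, -3.115, -0.001]
contact_force: [0.7, 1.6, 0.5]
finger_gap: 0.0
grip_force: 0.0
```

```bash
python3 -c "
from h import *
s=st();print(to([.472,.107,.205]),s['joint_pos'])"
```

```text
t 2.3 p [0.4487 0.1571 0.2054] x [-0.9675  0.2529  0.0007] y [0.2529 0.9675 0.0004] F [0.7235 1.6269 0.4943] Ftool [-0.2882  1.7572 -0.4937] gap 1.000379352705951e-05 0.0
[-3.5186 -4.2538  0.039 ] [-0.4583  0.3828  0.086   1.99   -0.0471  0.7709  0.9705]
```

Call:
drive_tool(motion=[{"fingers": 1, "linear": [-2, -2, 0], "delta_rot": [0, 0, 0]}, {"fingers": 1, "linear": [-1.5, -2, 2], "delta_rot": [0, 0, 0]}, {"fingers": 1, "linear": [0, -0.2, 2.5], "delta_rot": [0, 0, 0]}, {"fingers": 1, "linear": [0, 0, 1], "delta_rot": [0, 0, 0]}, {"fingers": 1, "linear": [0, 0, 0], "delta_rot": [0, 0, 0]}])

```text
time: 2.92
tcp_pos: [0.4716, 0.1083, 0.1502]
tool_rot: [-0.397, -3.115, -0.0]
contact_force: [-0.0, -0.6, 0.4]
finger_gap: 0.0001
grip_force: 0.0
```

```bash
python3 -c "
from h import *
s=st()
for c in ('top','scene'):
  f=grab_frame(c);cv2.imwrite('pics/1%s.png'%c,cv2.resize(f['image'][170:290,230:350],(600,600),interpolation=3))
st()
n=-np.array([.2529,.9675])
th0=np.arctan2(.044,-.0716);L=np.hypot(.044,.0716)
prev=None
for k in range(0,10):
  th=th0+.08*k;G=A+.0845*np.array([np.cos(th),np.sin(th)]);C=G-n*.021
  print(k,round(th,3),C,to([*C,.15],s))
"
```

```text
t 2.925 p [0.4716 0.1083 0.1502] x [-0.9681  0.2507  0.0014] y [ 0.2507  0.9681 -0.0001] F [-0.0431 -0.6027  0.4387] Ftool [-0.1087 -0.5943 -0.4388] gap 9.768336365207562e-05 0.0
t 3.025 p [0.4726 0.1081 0.1511] x [-0.9679  0.2513 -0.0007] y [0.2513 0.9679 0.0008] F [ 0.1409  0.7779 -0.3632] Ftool [0.0593 0.788  0.3638] gap 0.0004972262300478827 0.0
0 2.591 [0.469  0.0973] [-0.0272 -1.1382  0.0166]
1 2.671 [0.4657 0.0914] [ 0.145  -1.7917  0.0169]
2 2.751 [0.4629 0.0852] [ 0.2644 -2.4569  0.0172]
3 2.831 [0.4606 0.0789] [ 0.3303 -3.1295  0.0173]
4 2.911 [0.4588 0.0724] [ 0.3422 -3.8052  0.0174]
5 2.991 [0.4575 0.0657] [ 0.3001 -4.4797  0.0174]
6 3.071 [0.4567 0.059 ] [ 0.2042 -5.1487  0.0174]
7 3.151 [0.4565 0.0523] [ 0.0552 -5.8079  0.0172]
8 3.231 [0.4568 0.0455] [-0.1461 -6.453   0.017 ]
9 3.311 [0.4577 0.0388] [-0.3982 -7.0801  0.0167]
```

View pics/1top.png

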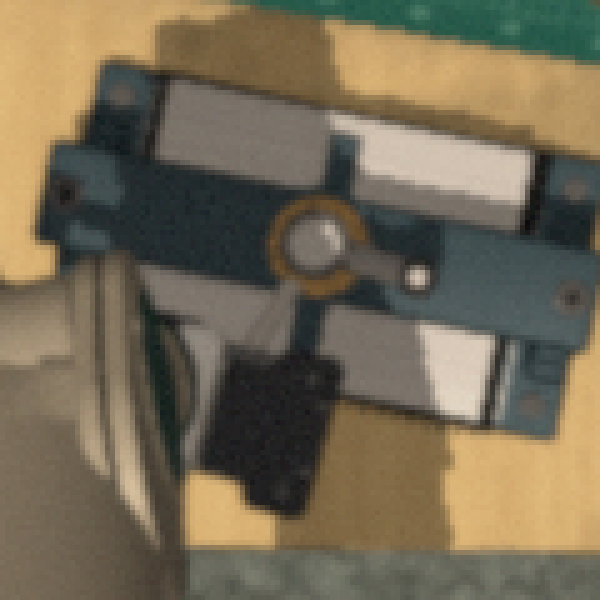

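The top view shows the gripper body over the grip with nut and crank (315,245; knob 415,277) clear. Now push the lever.

Call:
drive_tool(motion=[{"fingers": 1, "linear": [0, -0.6, 0], "delta_rot": [0, 0, 0]}, {"fingers": 1, "linear": [0, -0.3, 0], "delta_rot": [0, 0, 0]}, {"fingers": 1, "linear": [0, -0.2, 0], "delta_rot": [0, 0, 0]}, {"fingers": 1, "linear": [0, 0, 0], "delta_rot": [0, 0, 0]}])

```text
time: 3.52
tcp_pos: [0.4697, 0.0961, 0.1506]
tool_rot: [0.401, 3.116, 0.0]
contact_force: [-0.7, 0.3, -0.3]
finger_gap: 0.0004
grip_force: 0.0
```

Call:
drive_tool(motion=[{"fingers": 1, "linear": [0.05, -0.2, 0], "delta_rot": [0, 0, 0]}, {"fingers": 1, "linear": [0.05, -0.2, 0], "delta_rot": [0, 0, 0]}, {"fingers": 1, "linear": [0, 0, 0], "delta_rot": [0, 0, 0]}])

```text
time: 3.9
tcp_pos: [0.4675, 0.0924, 0.1504]
tool_rot: [-0.401, -3.116, 0.0]
contact_force: [0.3, 0.6, -0.2]
finger_gap: 0.0003
grip_force: 0.0
```

Call:
drive_tool(motion=[{"fingers": 1, "linear": [0.05, -0.2, 0], "delta_rot": [0, 0, 0]}, {"fingers": 1, "linear": [0.05, -0.2, 0], "delta_rot": [0, 0, 0]}, {"fingers": 1, "linear": [0, 0, 0], "delta_rot": [0, 0, 0]}])

```text
time: 4.28
tcp_pos: [0.4655, 0.0888, 0.1505]
tool_rot: [-0.401, -3.116, 0.0]
contact_force: [-1.1, -0.6, 0.1]
finger_gap: 0.0005
grip_force: 0.0
```

Call:
drive_tool(motion=[{"fingers": 1, "linear": [0.05, -0.2, 0], "delta_rot": [0, 0, 0]}, {"fingers": 1, "linear": [0.05, -0.2, 0], "delta_rot": [0, 0, 0]}, {"fingers": 1, "linear": [0, 0, 0], "delta_rot": [0, 0, 0]}])

```text
time: 4.65
tcp_pos: [0.4636, 0.0852, 0.1505]
tool_rot: [-0.401, -3.116, 0.0]
contact_force: [-0.0, -0.8, 0.7]
finger_gap: 0.0005
grip_force: 0.0
```

Call:
drive_tool(motion=[{"fingers": 1, "linear": [0.05, -0.2, 0], "delta_rot": [0, 0, 0]}, {"fingers": 1, "linear": [0.05, -0.2, 0], "delta_rot": [0, 0, 0]}, {"fingers": 1, "linear": [0, 0, 0], "delta_rot": [0, 0, 0]}])

```text
time: 5.03
tcp_pos: [0.4615, 0.0816, 0.1504]
tool_rot: [-0.401, -3.116, 0.0]
contact_force: [-0.1, -1.1, -0.3]
finger_gap: 0.0005
grip_force: 0.0
```

```bash
python3 -c "
from h import *
f=grab_frame('scene');cv2.imwrite('pics/2s.png',cv2.resize(f['image'][140:260,220:340],(600,600),interpolation=3));st()"
```

```text
t 5.075 p [0.4615 0.0817 0.1504] x [-0.9674  0.2532  0.0002] y [ 0.2532  0.9674 -0.0002] F [ 0.5346 -0.0668 -0.5812] Ftool [-0.5342  0.0708  0.5811] gap 0.0001273955127549801 0.0
```

View pics/2s.png

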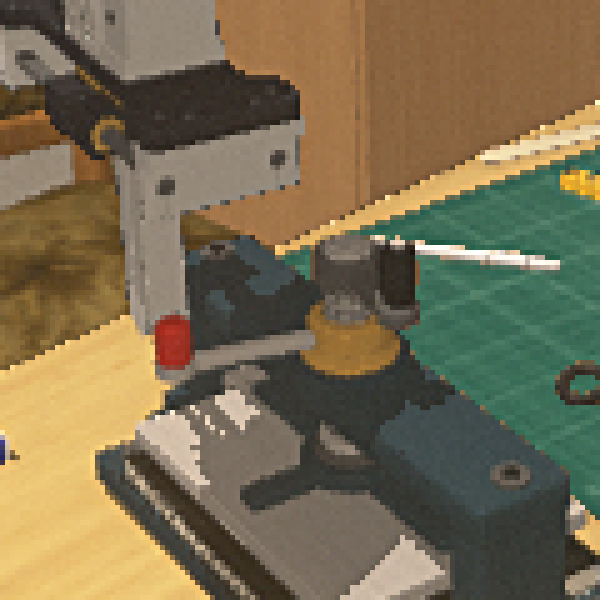

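The scene crop shows the finger left of and behind the red grip (173,342), perhaps touching. Comparing its pixel centroid with the start.

```bash
cat >> h.py <<'E'
def red(f):
    I=f["image"].astype(int);b,g,r=I[...,0],I[...,1],I[...,2];m=(r>130)&(g<70)&(b<70);m[:150]=0;m[300:]=0;m[:,:230]=0;m[:,380:]=0
    v,u=np.nonzero(m);return u.mean(),v.mean(),len(u),np.median(cloud(f)[m],0)
E
python3 -c "
from h import *
f=grab_frame('scene');r=red(f);print(r,ray(f,r[0],r[1],.1555))
g=f['image'];print(px(f,[.4615,.0817,.1504]))
v=f['depth'];P=cloud(f)
for row in (196,200,204):print(row,P[row,244:262:2,:2].round(3).tolist(),f['image'][row,244:262:2].tolist())
st()"
```

```text
(np.float64(254.13636363636363), np.float64(207.95454545454547), 66, array([0.4502, 0.0566, 0.1585])) [0.4533 0.0605 0.1555]
(np.float64(251.1388599959105), np.float64(205.25056926466993))
196 [[0.916, 0.745], [0.454, 0.087], [0.451, 0.075], [0.451, 0.069], [0.456, 0.069], [0.462, 0.07], [0.467, 0.068], [0.529, 0.142], [0.532, 0.137]] [[57, 112, 145], [117, 130, 140], [107, 120, 134], [124, 140, 151], [122, 136, 149], [125, 138, 149], [134, 150, 165], [45, 49, 51], [52, 57, 56]]
200 [[0.896, 0.72], [0.453, 0.088], [0.452, 0.078], [0.452, 0.071], [0.457, 0.07], [0.461, 0.068], [0.466, 0.068], [0.53, 0.144], [0.527, 0.131]] [[61, 114, 144], [144, 156, 169], [108, 121, 133], [119, 134, 146], [126, 139, 152], [122, 137, 151], [130, 147, 161], [49, 52, 54], [51, 55, 57]]
204 [[0.603, 0.309], [0.608, 0.305], [0.452, 0.08], [0.45, 0.07], [0.45, 0.063], [0.451, 0.057], [0.456, 0.057], [0.535, 0.151], [0.538, 0.148]] [[122, 195, 236], [107, 190, 236], [141, 154, 167], [133, 153, 152], [33, 47, 144], [19, 37, 140], [33, 45, 153], [54, 58, 54], [49, 55, 55]]
t 5.125 p [0.4616 0.0818 0.1504] x [-0.9674  0.2532  0.0002] y [ 0.2532  0.9674 -0.0001] F [-1.2745 -0.4702 -0.6532] Ftool [ 1.1138 -0.7775  0.6536] gap 0.00037353187266689044 0.0
```

It has already turned about 0.2 rad (the break-loose came between readings). Continuing round to about 0.7 rad.

Call:
drive_tool(motion=[{"fingers": 1, "linear": [0.05, -0.4, 0], "delta_rot": [0, 0, 0]}, {"fingers": 1, "linear": [0.02, -0.6, 0], "delta_rot": [0, 0, 0]}, {"fingers": 1, "linear": [0, -0.6, 0], "delta_rot": [0, 0, 0]}, {"fingers": 1, "linear": [-0.1, -0.6, 0], "delta_rot": [0, 0, 0]}, {"fingers": 1, "linear": [-0.1, -0.6, 0], "delta_rot": [0, 0, 0]}])

```text
time: 5.75
tcp_pos: [0.4558, 0.0539, 0.1505]
tool_rot: [0.401, 3.116, -0.0]
contact_force: [-0.0, -0.1, -0.9]
finger_gap: 0.0004
grip_force: 0.2
```

Call:
drive_tool(motion=[{"fingers": 1, "linear": [-0.15, -0.6, 0], "delta_rot": [0, 0, 0]}, {"fingers": 1, "linear": [-0.2, -0.6, 0], "delta_rot": [0, 0, 0]}, {"fingers": 1, "linear": [-0.2, -0.5, 0], "delta_rot": [0, 0, 0]}, {"fingers": 1, "linear": [0, 0, 0], "delta_rot": [0, 0, 0]}])

```text
time: 6.25
tcp_pos: [0.4571, 0.036, 0.1505]
tool_rot: [0.402, 3.116, -0.0]
contact_force: [-0.8, 0.2, 0.6]
finger_gap: 0.0008
grip_force: 0.0
```

```bash
python3 -c "
from h import *
f=grab_frame('scene');r=red(f);print(r,ray(f,r[0],r[1],.1555))
f=grab_frame('top');st()
n=-np.array([.2529,.9675])
K=np.array([.5205,-.0142]);print(K-A,np.hypot(*(K-A)),np.arctan2(*(K-A)[::-1]))
"
```

```text
(np.float64(266.9428571428571), np.float64(216.22857142857143), 70, array([0.447 , 0.01  , 0.1589])) [0.4502 0.0138 0.1555]
t 6.35 p [0.457  0.0366 0.1505] x [-0.9674  0.2531 -0.    ] y [0.2531 0.9674 0.    ] F [0.0687 1.2084 0.1834] Ftool [ 0.2393  1.1864 -0.1834] gap 0.00040160646758415395 0.0
[-0.0152 -0.0469] 0.04930162269134759 -1.8842083958159963
```

Lever is at about 0.75 rad, slack. Now over to the crank knob, fingers partly open.

Call:
drive_tool(motion=[{"fingers": 1, "linear": [0, 0.6, 0], "delta_rot": [0, 0, 0]}, {"fingers": 1, "linear": [0, 0, -4], "delta_rot": [0, 0, 0]}, {"fingers": 1, "linear": [0, 0, -4], "delta_rot": [0, 0, 0]}, {"fingers": 0.9, "linear": [-2, -1, -1.5], "delta_rot": [0, 0, 0]}, {"fingers": 0.65, "linear": [-3, -1.5, 0], "delta_rot": [0, 0, 0]}])

```text
time: 6.98
tcp_pos: [0.5017, 0.0068, 0.2472]
tool_rot: [0.396, 3.113, 0.002]
contact_force: [0.6, 0.3, -0.8]
finger_gap: 0.0161
grip_force: 0.0
```

Call:
drive_tool(motion=[{"fingers": 0.65, "linear": [-2.4, -1.3, 0], "delta_rot": [0, 0, 0]}, {"fingers": 0.65, "linear": [0, 0, 0], "delta_rot": [0, 0, 0]}, {"fingers": 0.65, "linear": [0, 0, 0], "delta_rot": [0, 0, 0]}])

```text
time: 7.35
tcp_pos: [0.5195, -0.0119, 0.2451]
tool_rot: [-0.399, -3.115, -0.001]
contact_force: [-1.5, -0.4, 0.1]
finger_gap: 0.033
grip_force: 0.0
```

```bash
python3 -c "
from h import *
s=st();print(to([.5205,-.0145,.183]))
f=grab_frame('wrist');cv2.imwrite('pics/3w.png',f['image'])
T=f['T_tool_cam'];M=Ro.from_rotvec(s['tool_rot']).as_matrix()
for n in('crank_knob_mid','spindle','lever_grip'):
  for r in search_frame(n,'wrist')[:2]:
    p=T[:3,:3]@np.array(r['at'])+T[:3,3];print(n,r['confidence'],M@p+s['tcp_pos'])
v,u=np.mgrid[:400,:640];d=f['depth'];P=np.stack([(u-f['cx'])/f['fx']*d,(v-f['cy'])/f['fy']*d,d],-1)@T[:3,:3].T+T[:3,3]
W=P@M.T+s['tcp_pos']
m=(d>0)&(W[...,2]>.197)&(W[...,2]<.212)&(abs(W[...,0]-.5205)<.02)&(abs(W[...,1]+.0145)<.02)
Q=W[m];print(m.sum(),Q.min(0),Q.max(0),np.median(Q,0))
m=(d>0)&(W[...,2]>.160)&(W[...,2]<.195)&(np.hypot(W[...,0]-A[0],W[...,1]-A[1])<.022)
Q=W[m];print(m.sum(),Q.min(0) if m.any() else 0,Q.max(0) if m.any() else 0)
"
```

```text
t 7.35 p [ 0.5195 -0.0119  0.2451] x [-0.9677  0.252   0.0016] y [0.252  0.9677 0.0004] F [-1.535  -0.4187  0.1053] Ftool [ 1.3801 -0.792  -0.1034] gap 0.032990525649505296 0.0
[-0.173  -0.2312  6.2121]
crank_knob_mid 0.81 [ 0.5162 -0.0125  0.2058]
spindle 0.81 [0.5278 0.0203 0.1856]
lever_grip 0.84 [0.503  0.0256 0.1437]
389 [ 0.5105 -0.0224  0.197 ] [ 0.5266 -0.0068  0.2104] [ 0.5167 -0.0145  0.2077]
1364 [0.5167 0.0112 0.1685] [0.5502 0.049  0.1883]
```

View pics/3w.png

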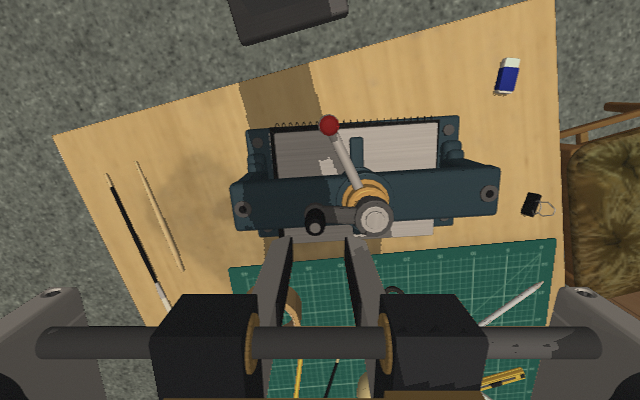

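Wrist view: knob at (315,222), hub (375,218), red grip (330,125), all as measured. Descend and grip.

Call:
drive_tool(motion=[{"fingers": 0.65, "linear": [-0.1, -0.25, 2], "delta_rot": [0, 0, 0]}, {"fingers": 0.65, "linear": [0, 0, 2], "delta_rot": [0, 0, 0]}, {"fingers": 0.65, "linear": [0, 0, 1.5], "delta_rot": [0, 0, 0]}, {"fingers": 0.65, "linear": [0, 0, 0.7], "delta_rot": [0, 0, 0]}, {"fingers": 0.65, "linear": [0, 0, 0], "delta_rot": [0, 0, 0]}])

```text
time: 8.18
tcp_pos: [0.5206, -0.0156, 0.1833]
tool_rot: [-0.401, -3.115, 0.0]
contact_force: [-0.8, 1.0, -0.1]
finger_gap: 0.033
grip_force: 0.0
```

Call:
drive_tool(motion=[{"fingers": 0.85, "linear": [0, 0, 0], "delta_rot": [0, 0, 0]}, {"fingers": 0.85, "linear": [0, 0, 0], "delta_rot": [0, 0, 0]}, {"fingers": 1, "linear": [0, 0, 0], "delta_rot": [0, 0, 0]}, {"fingers": 1, "linear": [0, 0, 0], "delta_rot": [0, 0, 0]}])

```text
time: 8.68
tcp_pos: [0.5212, -0.0155, 0.1839]
tool_rot: [0.4, 3.115, 0.001]
contact_force: [-0.5, 0.6, 2.9]
finger_gap: 0.0155
grip_force: 30.0
```

```bash
cat >> h.py <<'E'
def avg(n=6):
    F=[]
    for _ in range(n): grab_frame("scene"); s=manip.read_state(); F.append(s["contact_force"])
    F=np.mean(F,0);q=s["tcp_pos"][:2]-A;a=np.arctan2(q[1],q[0]);t=np.array([np.sin(a),-np.cos(a)])
    M=Ro.from_rotvec(s["tool_rot"]).as_matrix()
    print("t",s["time"],"p",s["tcp_pos"],"r",np.hypot(*q),"ang",a,"push cw",-F[:2]@t,"rad",F[:2]@[np.cos(a),np.sin(a)],"Fz",F[2],"gap",s["finger_gap"],s["grip_force"]);return s,a
def arc(a0,r,z0,dang,n,step):
    "cumulative shifts (tool cm) per row going cw; z drops 20mm/turn"
    s=manip.read_state();M=Ro.from_rotvec(s["tool_rot"]).as_matrix()
    p=lambda a:np.array([A[0]+r*np.cos(a),A[1]+r*np.sin(a),z0-.02*(a0-a)/(2*np.pi)])
    for k in range(n):print(k,(M.T@(p(a0-step*(k+1))-p(a0-step*k))*100).round(2))
E
python3 -c "
from h import *
s,a=avg(4);arc(a,np.hypot(*(s['tcp_pos'][:2]-A)),s['tcp_pos'][2],0,24,.2)
"
```

```text
t 8.875 p [ 0.5212 -0.0157  0.1838] r 0.0504962530210094 ang -1.8623945622330667 push cw 0.0425175177354427 rad -1.1657734492023368 Fz 3.6644867705988737 gap 0.015332254293310239 30.000877327256603
0 [1.   0.14 0.06]
1 [0.95 0.33 0.06]
2 [0.87 0.51 0.06]
3 [0.75 0.68 0.06]
4 [0.6  0.81 0.06]
5 [0.42 0.91 0.06]
6 [0.23 0.98 0.06]
7 [0.04 1.01 0.06]
8 [-0.17  0.99  0.06]
9 [-0.36  0.94  0.06]
10 [-0.54  0.85  0.06]
11 [-0.7   0.73  0.06]
12 [-0.83  0.57  0.06]
13 [-0.93  0.4   0.06]
14 [-0.99  0.21  0.06]
15 [-1.01  0.01  0.06]
16 [-0.99 -0.19  0.06]
17 [-0.93 -0.39  0.06]
18 [-0.84 -0.56  0.06]
19 [-0.71 -0.72  0.06]
20 [-0.55 -0.85  0.06]
21 [-0.37 -0.94  0.06]
22 [-0.18 -0.99  0.06]
23 [ 0.02 -1.01  0.06]
```

Call:
drive_tool(motion=[{"fingers": 1, "linear": [0.5, 0.05, 0.03], "delta_rot": [0, 0, 0]}, {"fingers": 1, "linear": [0.5, 0.09, 0.03], "delta_rot": [0, 0, 0]}, {"fingers": 1, "linear": [0.95, 0.33, 0.06], "delta_rot": [0, 0, 0]}, {"fingers": 1, "linear": [0.87, 0.51, 0.06], "delta_rot": [0, 0, 0]}, {"fingers": 1, "linear": [0, 0, 0], "delta_rot": [0, 0, 0]}])

```text
time: 9.5
tcp_pos: [0.4953, 0.0022, 0.1817]
tool_rot: [-0.398, -3.116, -0.001]
contact_force: [3.0, 1.4, 3.1]
finger_gap: 0.0157
grip_force: 30.0
```

```bash
python3 -c "
from h import *
avg(4)
f=grab_frame('scene');r=red(f);print(ray(f,r[0],r[1],.1555))
"
```

```text
t 9.7 p [0.4954 0.0018 0.1816] r 0.05079516433775993 ang -2.486843656563685 push cw -1.2862038740603854 rad -3.6340093715813575 Fz 4.430292272944069 gap 0.015597391640597131 30.00125770107843
[0.4502 0.0136 0.1555]
```

Call:
drive_tool(motion=[{"fingers": 1, "linear": [0.75, 0.68, 0.05], "delta_rot": [0, 0, 0]}, {"fingers": 1, "linear": [0.58, 0.81, 0.05], "delta_rot": [0, 0, 0]}, {"fingers": 1, "linear": [0.4, 0.91, 0.06], "delta_rot": [0, 0, 0]}])

```text
time: 10.12
tcp_pos: [0.4852, 0.0279, 0.18]
tool_rot: [0.402, 3.115, -0.002]
contact_force: [4.5, -2.3, 1.9]
finger_gap: 0.0156
grip_force: 30.0
```

Call:
drive_tool(motion=[{"fingers": 1, "linear": [0.22, 0.98, 0.06], "delta_rot": [0, 0, 0]}, {"fingers": 1, "linear": [0.03, 1.0, 0.06], "delta_rot": [0, 0, 0]}, {"fingers": 1, "linear": [-0.08, 0.5, 0.03], "delta_rot": [0, 0, 0]}])

```text
time: 10.5
tcp_pos: [0.4893, 0.0529, 0.1783]
tool_rot: [-0.4, -3.114, 0.002]
contact_force: [2.1, -4.0, 3.8]
finger_gap: 0.0156
grip_force: 30.0
```

```bash
python3 -c "
from h import *
avg(1);avg(3)
"
```

```text
t 10.55 p [0.4895 0.0535 0.1783] r 0.05063079965512066 ang 2.718755131523778 push cw 1.4800027386190102 rad -3.281612836901757 Fz 3.8637348829596294 gap 0.015709767543937662 30.001229437039
t 10.7 p [0.4895 0.0531 0.1784] r 0.0504828348592199 ang 2.72642753052425 push cw 0.9946307083741354 rad -3.2342607284670084 Fz 2.6989152967193824 gap 0.015619932100851245 30.000670403824188
```

Call:
drive_tool(motion=[{"fingers": 1, "linear": [-0.3, 0.96, 0.06], "delta_rot": [0, 0, 0]}, {"fingers": 1, "linear": [-0.48, 0.89, 0.06], "delta_rot": [0, 0, 0]}])

```text
time: 10.95
tcp_pos: [0.5002, 0.0686, 0.1772]
tool_rot: [-0.401, -3.112, 0.002]
contact_force: [-1.2, -4.5, 6.4]
finger_gap: 0.0157
grip_force: 30.0
```

Call:
drive_tool(motion=[{"fingers": 1, "linear": [-0.62, 0.79, 0.06], "delta_rot": [0, 0, 0]}, {"fingers": 1, "linear": [-0.76, 0.64, 0.06], "delta_rot": [0, 0, 0]}])

```text
time: 11.2
tcp_pos: [0.5166, 0.0794, 0.176]
tool_rot: [-0.4, -3.111, 0.001]
contact_force: [-1.9, -2.9, 6.5]
finger_gap: 0.0153
grip_force: 30.0
```

Call:
drive_tool(motion=[{"fingers": 1, "linear": [-0.87, 0.48, 0.06], "delta_rot": [0, 0, 0]}])

```text
time: 11.32
tcp_pos: [0.5261, 0.0823, 0.1753]
tool_rot: [-0.4, -3.11, 0.0]
contact_force: [-2.6, -1.0, 7.7]
finger_gap: 0.0156
grip_force: 30.0
```

```bash
python3 -c "
from h import *
avg(1);avg(3)
for F,q in (((0,0,0),(0,0)),):pass
"
```

```text
t 11.375 p [0.5276 0.0825 0.1753] r 0.050458233619051135 ang 1.732876861255746 push cw 1.7716736728952907 rad -0.8956168663208752 Fz 8.243672859857947 gap 0.01561829305665123 30.001859507865447
t 11.525 p [0.5271 0.0823 0.1753] r 0.05034667528749443 ang 1.7423528472263077 push cw 1.1686481694381134 rad -0.5841092526773413 Fz 6.0571916111376405 gap 0.01573466634130851 30.001366836077068
```

Call:
drive_tool(motion=[{"fingers": 1, "linear": [-0.95, 0.32, 0.03], "delta_rot": [0, 0, 0]}])

```text
time: 11.65
tcp_pos: [0.5352, 0.0831, 0.1749]
tool_rot: [-0.399, -3.109, 0.0]
contact_force: [-2.9, -1.3, 5.3]
finger_gap: 0.0158
grip_force: 30.0
```

Call:
drive_tool(motion=[{"fingers": 1, "linear": [-1.0, 0.13, 0.03], "delta_rot": [0, 0, 0]}])

```text
time: 11.78
tcp_pos: [0.5452, 0.0822, 0.1743]
tool_rot: [-0.399, -3.109, -0.0]
contact_force: [-2.6, -0.8, 3.9]
finger_gap: 0.0156
grip_force: 30.0
```

Call:
drive_tool(motion=[{"fingers": 1, "linear": [-0.5, 0.01, 0.02], "delta_rot": [0, 0, 0]}])

```text
time: 11.9
tcp_pos: [0.5509, 0.0808, 0.174]
tool_rot: [-0.399, -3.11, -0.0]
contact_force: [-3.5, -0.9, 4.5]
finger_gap: 0.0158
grip_force: 30.0
```

Call:
drive_tool(motion=[{"fingers": 1, "linear": [-0.5, -0.05, 0.03], "delta_rot": [0, 0, 0]}])

```text
time: 12.02
tcp_pos: [0.5563, 0.0787, 0.1737]
tool_rot: [-0.399, -3.112, -0.0]
contact_force: [-3.4, 0.2, 2.3]
finger_gap: 0.0153
grip_force: 30.0
```

```bash
python3 -c "
from h import *
s,a=avg(1);arc(a,np.hypot(*(s['tcp_pos'][:2]-A)),s['tcp_pos'][2],0,20,.1)
"
```

```text
t 12.075 p [0.5572 0.0782 0.1736] r 0.050306824603448666 ang 1.1289344795133367 push cw 2.9109701190176853 rad -1.2016986369776064 Fz 1.6029975152280604 gap 0.015681818000468514 30.00014720542822
0 [-0.49 -0.12  0.03]
1 [-0.47 -0.17  0.03]
2 [-0.46 -0.21  0.03]
3 [-0.43 -0.26  0.03]
4 [-0.4  -0.3   0.03]
5 [-0.37 -0.34  0.03]
6 [-0.34 -0.37  0.03]
7 [-0.3  -0.4   0.03]
8 [-0.26 -0.43  0.03]
9 [-0.21 -0.46  0.03]
10 [-0.17 -0.47  0.03]
11 [-0.12 -0.49  0.03]
12 [-0.07 -0.5   0.03]
13 [-0.02 -0.5   0.03]
14 [ 0.03 -0.5   0.03]
15 [ 0.08 -0.5   0.03]
16 [ 0.13 -0.49  0.03]
17 [ 0.18 -0.47  0.03]
18 [ 0.23 -0.45  0.03]
19 [ 0.27 -0.42  0.03]
```

Call:
drive_tool(motion=[{"fingers": 1, "linear": [-0.49, -0.12, 0.03], "delta_rot": [0, 0, 0]}])

```text
time: 12.2
tcp_pos: [0.5613, 0.076, 0.1734]
tool_rot: [-0.4, -3.113, 0.0]
contact_force: [-3.7, 1.4, -0.4]
finger_gap: 0.0156
grip_force: 30.0
```

Call:
drive_tool(motion=[{"fingers": 1, "linear": [-0.47, -0.17, 0.03], "delta_rot": [0, 0, 0]}])

```text
time: 12.32
tcp_pos: [0.5659, 0.0729, 0.1731]
tool_rot: [-0.4, -3.113, 0.0]
contact_force: [-3.4, 0.6, -3.0]
finger_gap: 0.0153
grip_force: 30.0
```

Call:
drive_tool(motion=[{"fingers": 1, "linear": [-0.46, -0.21, 0.05], "delta_rot": [0, 0, 0]}])

```text
time: 12.45
tcp_pos: [0.5702, 0.0696, 0.1727]
tool_rot: [-0.4, -3.114, 0.0]
contact_force: [-4.4, 1.9, -2.7]
finger_gap: 0.0151
grip_force: 30.0
```

Call:
drive_tool(motion=[{"fingers": 1, "linear": [-0.3, -0.18, 0.04], "delta_rot": [0, 0, 0]}])

```text
time: 12.58
tcp_pos: [0.5729, 0.0669, 0.1725]
tool_rot: [-0.401, -3.115, 0.0]
contact_force: [-3.5, 0.0, -2.6]
finger_gap: 0.0157
grip_force: 30.0
```

Call:
drive_tool(motion=[{"fingers": 1, "linear": [-0.4, -0.3, 0.04], "delta_rot": [0, 0, 0]}])

```text
time: 12.7
tcp_pos: [0.576, 0.0632, 0.1722]
tool_rot: [-0.4, -3.115, -0.0]
contact_force: [-3.3, 1.8, -3.6]
finger_gap: 0.0156
grip_force: 30.0
```

Call:
drive_tool(motion=[{"fingers": 1, "linear": [-0.37, -0.34, 0.04], "delta_rot": [0, 0, 0]}])

```text
time: 12.82
tcp_pos: [0.5789, 0.059, 0.1719]
tool_rot: [-0.4, -3.115, -0.0]
contact_force: [-4.4, 1.2, -2.6]
finger_gap: 0.0157
grip_force: 30.0
```

Call:
drive_tool(motion=[{"fingers": 1, "linear": [-0.26, -0.33, 0.04], "delta_rot": [0, 0, 0]}])

```text
time: 12.95
tcp_pos: [0.581, 0.0552, 0.1716]
tool_rot: [0.401, 3.116, 0.001]
contact_force: [-3.5, 1.3, -3.0]
finger_gap: 0.0157
grip_force: 30.0
```

Call:
drive_tool(motion=[{"fingers": 1, "linear": [-0.23, -0.34, 0.04], "delta_rot": [0, 0, 0]}])

```text
time: 13.08
tcp_pos: [0.5825, 0.0515, 0.1714]
tool_rot: [0.4, 3.115, 0.001]
contact_force: [-2.2, 3.0, -2.5]
finger_gap: 0.0161
grip_force: 30.0
```

Call:
drive_tool(motion=[{"fingers": 1, "linear": [-0.19, -0.35, 0.04], "delta_rot": [0, 0, 0]}])

```text
time: 13.2
tcp_pos: [0.5838, 0.0477, 0.1712]
tool_rot: [0.4, 3.115, 0.001]
contact_force: [-1.5, 3.4, -2.4]
finger_gap: 0.0153
grip_force: 30.0
```

Call:
drive_tool(motion=[{"fingers": 1, "linear": [-0.12, -0.28, 0.03], "delta_rot": [0, 0, 0]}])

```text
time: 13.32
tcp_pos: [0.5846, 0.0446, 0.171]
tool_rot: [0.4, 3.114, 0.001]
contact_force: [-0.1, 3.7, -2.7]
finger_gap: 0.0157
grip_force: 30.0
```

Call:
drive_tool(motion=[{"fingers": 1, "linear": [-0.13, -0.33, 0.03], "delta_rot": [0, 0, 0]}])

```text
time: 13.45
tcp_pos: [0.5852, 0.0412, 0.1708]
tool_rot: [0.4, 3.113, 0.002]
contact_force: [-0.3, 3.2, -1.6]
finger_gap: 0.0157
grip_force: 30.0
```

Call:
drive_tool(motion=[{"fingers": 1, "linear": [-0.11, -0.34, 0.03], "delta_rot": [0, 0, 0]}])

```text
time: 13.58
tcp_pos: [0.5856, 0.0375, 0.1706]
tool_rot: [0.4, 3.113, 0.001]
contact_force: [0.1, 3.4, -1.4]
finger_gap: 0.0158
grip_force: 30.0
```

Call:
drive_tool(motion=[{"fingers": 1, "linear": [-0.11, -0.38, 0.03], "delta_rot": [0, 0, 0]}])

```text
time: 13.7
tcp_pos: [0.5857, 0.0333, 0.1704]
tool_rot: [0.4, 3.113, 0.001]
contact_force: [2.2, 3.6, -0.7]
finger_gap: 0.0155
grip_force: 30.0
```

Call:
drive_tool(motion=[{"fingers": 1, "linear": [-0.08, -0.39, 0.03], "delta_rot": [0, 0, 0]}])

```text
time: 13.82
tcp_pos: [0.5856, 0.0291, 0.1701]
tool_rot: [0.4, 3.113, 0.001]
contact_force: [2.4, 2.5, -0.5]
finger_gap: 0.0155
grip_force: 30.0
```

```bash
python3 -c "
from h import *
s,a=avg(1);arc(a,.0500,s['tcp_pos'][2],0,22,.08)
"
```

```text
t 13.875 p [0.5854 0.0282 0.17  ] r 0.04994959156258338 ang -0.08981620578706942 push cw 2.5325109371836043 rad 2.436670528697537 Fz -0.2900227420103839 gap 0.015791381796953097 29.99983347079251
0 [-0.05 -0.4   0.03]
1 [-0.02 -0.4   0.03]
2 [ 0.01 -0.4   0.03]
3 [ 0.05 -0.4   0.03]
4 [ 0.08 -0.39  0.03]
5 [ 0.11 -0.39  0.03]
6 [ 0.14 -0.38  0.02]
7 [ 0.17 -0.36  0.02]
8 [ 0.2  -0.35  0.02]
9 [ 0.22 -0.33  0.02]
10 [ 0.25 -0.31  0.02]
11 [ 0.27 -0.29  0.02]
12 [ 0.3  -0.27  0.02]
13 [ 0.32 -0.24  0.02]
14 [ 0.34 -0.22  0.02]
15 [ 0.35 -0.19  0.02]
16 [ 0.37 -0.16  0.02]
17 [ 0.38 -0.13  0.02]
18 [ 0.39 -0.1   0.02]
19 [ 0.39 -0.07  0.02]
20 [ 0.4  -0.04  0.02]
21 [ 0.4  -0.01  0.02]
```

Call:
drive_tool(motion=[{"fingers": 1, "linear": [-0.07, -0.4, 0.03], "delta_rot": [0, 0, 0]}])

```text
time: 14.0
tcp_pos: [0.5852, 0.0253, 0.1698]
tool_rot: [0.4, 3.113, 0.001]
contact_force: [3.7, 3.1, 0.6]
finger_gap: 0.016
grip_force: 30.0
```

Call:
drive_tool(motion=[{"fingers": 1, "linear": [-0.04, -0.4, 0.03], "delta_rot": [0, 0, 0]}])

```text
time: 14.12
tcp_pos: [0.5845, 0.0209, 0.1695]
tool_rot: [0.4, 3.113, 0.0]
contact_force: [4.8, 3.0, 0.4]
finger_gap: 0.0156
grip_force: 30.0
```

Call:
drive_tool(motion=[{"fingers": 1, "linear": [0.01, -0.3, 0.02], "delta_rot": [0, 0, 0]}])

```text
time: 14.25
tcp_pos: [0.5839, 0.0185, 0.1694]
tool_rot: [0.401, 3.112, 0.002]
contact_force: [5.6, 5.4, 0.8]
finger_gap: 0.0158
grip_force: 30.0
```

```bash
python3 -c "
from h import *
s,a=avg(1);s,a=avg(3);arc(a,.0502,s['tcp_pos'][2],0,6,.04)
"
```

```text
t 14.3 p [0.5838 0.0184 0.1694] r 0.05021701879486992 ang -0.2889666379350129 push cw 4.448311331876455 rad 3.630514661539581 Fz 0.5479621988893675 gap 0.01586281706131199 30.000080832051026
t 14.45 p [0.5839 0.0185 0.1694] r 0.050229455146574994 ang -0.2875776821763279 push cw 4.505146334652063 rad 3.930439925408351 Fz 0.9650609092602535 gap 0.015737285479723986 30.000093671042123
0 [ 0.01 -0.2   0.01]
1 [ 0.02 -0.2   0.01]
2 [ 0.03 -0.2   0.01]
3 [ 0.03 -0.2   0.01]
4 [ 0.04 -0.2   0.01]
5 [ 0.05 -0.19  0.01]
```

Call:
drive_tool(motion=[{"fingers": 1, "linear": [-0.01, -0.15, 0.01], "delta_rot": [0, 0, 0]}])

```text
time: 14.58
tcp_pos: [0.5838, 0.0181, 0.1693]
tool_rot: [0.399, 3.112, 0.003]
contact_force: [4.9, 4.9, 2.0]
finger_gap: 0.0159
grip_force: 30.0
```

```bash
python3 -c "
from h import *
avg(1);avg(3)
"
```

```text
t 14.625 p [0.5837 0.0181 0.1693] r 0.050199779022262414 ang -0.2953686252146388 push cw 6.0745843681177245 rad 3.2796918165565163 Fz 1.3624749729230645 gap 0.01544146317375872 30.000087786138465
t 14.775 p [0.5838 0.0181 0.1694] r 0.05023308876956945 ang -0.2956543565241196 push cw 6.184612508477936 rad 3.337744823291771 Fz 1.1750749781689815 gap 0.015737808645946306 30.000094170245575
```

Call:
drive_tool(motion=[{"fingers": 1, "linear": [0, -0.12, 0.01], "delta_rot": [0, 0, 0]}])

```text
time: 14.9
tcp_pos: [0.5836, 0.0176, 0.1693]
tool_rot: [0.399, 3.112, 0.005]
contact_force: [5.5, 7.4, 2.3]
finger_gap: 0.0157
grip_force: 30.0
```

```bash
python3 -c "
from h import *
avg(1);avg(4)
"
```

```text
t 14.95 p [0.5836 0.0176 0.1693] r 0.05023293789720763 ang -0.3061662930201502 push cw 6.948111103645884 rad 3.2313365223236503 Fz 1.3327116086556248 gap 0.015746328877524498 30.000047733192332
t 15.15 p [0.5836 0.0176 0.1693] r 0.05024931283121696 ang -0.30602986639105334 push cw 7.132506479069406 rad 3.1543199872986825 Fz 0.8079580425867541 gap 0.01551845116582666 30.000027088045726
```

Call:
drive_tool(motion=[{"fingers": 1, "linear": [0, -0.08, 0], "delta_rot": [0, 0, 0]}])

```text
time: 15.28
tcp_pos: [0.5836, 0.0173, 0.1694]
tool_rot: [0.398, 3.112, 0.005]
contact_force: [5.1, 7.7, 1.3]
finger_gap: 0.0157
grip_force: 30.0
```

```bash
python3 -c "
from h import *
avg(1);avg(5)
"
```

```text
t 15.325 p [0.5835 0.0173 0.1694] r 0.0502669481849683 ang -0.3121655025925674 push cw 8.088526650287701 rad 2.536179639103035 Fz 1.05039093250613 gap 0.015452352274918792 30.0000637373887
t 15.575 p [0.5836 0.0173 0.1694] r 0.05028484202745935 ang -0.3122796955490329 push cw 7.911050536880166 rad 2.4646734683638862 Fz 1.526441703040336 gap 0.015873867215783953 30.00011665164493
```

Nipped at 8 N. Relax the arm, open, and rise clear.

Call:
drive_tool(motion=[{"fingers": 1, "linear": [0, 0.4, 0], "delta_rot": [0, 0, 0]}, {"fingers": 0.65, "linear": [0, 0, 0], "delta_rot": [0, 0, 0]}, {"fingers": 0.65, "linear": [0, 0, 0], "delta_rot": [0, 0, 0]}, {"fingers": 0.65, "linear": [0, 0, 0], "delta_rot": [0, 0, 0]}])

```text
time: 16.08
tcp_pos: [0.5813, 0.0183, 0.1679]
tool_rot: [-0.401, -3.114, 0.001]
contact_force: [0.1, -0.6, -0.9]
finger_gap: 0.0324
grip_force: 0.0
```

Call:
drive_tool(motion=[{"fingers": 0.65, "linear": [0, 0, -1.5], "delta_rot": [0, 0, 0]}, {"fingers": 0.65, "linear": [0, 0, -3], "delta_rot": [0, 0, 0]}, {"fingers": 1, "linear": [0, 0, -2.5], "delta_rot": [0, 0, 0]}, {"fingers": 1, "linear": [0, 0, 0], "delta_rot": [0, 0, 0]}])

```text
time: 16.58
tcp_pos: [0.5839, 0.0189, 0.2411]
tool_rot: [0.4, 3.111, 0.001]
contact_force: [0.4, 0.4, -1.1]
finger_gap: 0.0162
grip_force: 0.0
```

```bash
python3 -c "
from h import *
s=st();f=grab_frame('scene');r=red(f);G=ray(f,r[0],r[1],.1555);print(r,G)
f=grab_frame('top');r=red(f);G=ray(f,r[0],r[1],.163);print('top',r,G)
f=grab_frame('wrist');T=f['T_tool_cam'];M=Ro.from_rotvec(s['tool_rot']).as_matrix()
v,u=np.mgrid[:400,:640];d=f['depth'];W=(np.stack([(u-f['cx'])/f['fx']*d,(v-f['cy'])/f['fy']*d,d],-1)@T[:3,:3].T+T[:3,3])@M.T+s['tcp_pos']
I=f['image'].astype(int);m=(I[...,2]>110)&(I[...,1]<70)&(I[...,0]<80)&(d>0)&(abs(W[...,2]-.156)<.02);Q=W[m];print(m.sum(),Q.min(0),Q.max(0),np.median(Q,0))
"
```

```text
t 16.575 p [0.5839 0.0189 0.2411] x [-0.9674  0.2531 -0.0046] y [0.2531 0.9674 0.0015] F [ 0.4491  0.4234 -1.1319] Ftool [-0.3221  0.5216  1.1342] gap 0.01620051441262554 0.0
(np.float64(267.0), np.float64(216.2608695652174), 69, array([0.4473, 0.0101, 0.1588])) [0.4502 0.0136 0.1555]
top (np.float64(nan), np.float64(nan), 0, array([nan, nan, nan])) [nan nan nan]
263 [0.445  0.0083 0.1654] [0.4587 0.0217 0.1717] [0.4519 0.0149 0.1691]h.py:28: RuntimeWarning: Mean of empty slice.
  v,u=np.nonzero(m);return u.mean(),v.mean(),len(u),np.median(cloud(f)[m],0)
  ret = ret.dtype.type(ret / rcount)
  return _methods._mean(a, axis=axis, dtype=dtype,
  ret = um.true_divide(
```

Call:
drive_tool(motion=[{"fingers": 1, "linear": [3.3, -1.6, 0], "delta_rot": [0, 0, 0]}, {"fingers": 1, "linear": [3.3, -1.6, 0], "delta_rot": [0, 0, 0]}, {"fingers": 1, "linear": [3.3, -1.6, 0], "delta_rot": [0, 0, 0]}, {"fingers": 1, "linear": [3.3, -1.6, 0], "delta_rot": [0, 0, 0.125]}, {"fingers": 1, "linear": [0, 0, 0], "delta_rot": [0, 0, 0.125]}])

```text
time: 17.35
tcp_pos: [0.4348, -0.0103, 0.2376]
tool_rot: [-0.793, -3.036, 0.002]
contact_force: [0.5, -0.9, -0.1]
finger_gap: 0.0007
grip_force: 0.0
```

Call:
drive_tool(motion=[{"fingers": 1, "linear": [0, 0, 0], "delta_rot": [0, 0, 0]}, {"fingers": 1, "linear": [0, 0, 0], "delta_rot": [0, 0, 0]}])

```text
time: 17.6
tcp_pos: [0.4386, -0.0094, 0.238]
tool_rot: [-0.782, -3.042, 0.001]
contact_force: [-0.3, 0.0, -0.4]
finger_gap: 0.0003
grip_force: 0.0
```

```bash
cat >> h.py <<'E'
def lev(s=None,half=.021):
    s=s or manip.read_state();y=Ro.from_rotvec(s["tool_rot"]).as_matrix()[:2,1];y=y/np.linalg.norm(y);return s["tcp_pos"][:2]+y*half-A
E
python3 -c "
from h import *
s=st();M=Ro.from_rotvec(s['tool_rot']).as_matrix();y=M[:2,1]
G=np.array([.4519,.0149])
print(to([*(G-y*.030),.15]),s['joint_pos'])
th=3.35;p=[]
for k in range(13):
  t=th-.08*k;p.append(M.T[:2,:2]@(A+.0855*np.array([np.cos(t),np.sin(t)]))*100)
print(np.diff(p,axis=0))
"
```

```text
t 17.6 p [ 0.4386 -0.0094  0.238 ] x [-0.876   0.4824  0.0007] y [ 0.4824  0.876  -0.0006] F [-0.2968  0.0144 -0.4091] Ftool [ 0.2666 -0.1303  0.4093] gap 0.0003164575549758338 0.0
[-0.0002 -0.2212  8.8008] [-0.177   0.2878  0.1726  2.0342 -0.0662  0.8257  1.101 ]
[[ 0.4256  0.5352]
 [ 0.3815  0.5675]
 [ 0.3349  0.5962]
 [ 0.2862  0.6211]
 [ 0.2356  0.6419]
 [ 0.1836  0.6587]
 [ 0.1303  0.6713]
 [ 0.0763  0.6795]
 [ 0.0217  0.6835]
 [-0.033   0.683 ]
 [-0.0874  0.6782]
 [-0.1413  0.669 ]]
```

Call:
drive_tool(motion=[{"fingers": 1, "linear": [0, -0.3, 3], "delta_rot": [0, 0, 0]}, {"fingers": 1, "linear": [0, 0, 3], "delta_rot": [0, 0, 0]}, {"fingers": 1, "linear": [0, 0, 2], "delta_rot": [0, 0, 0]}, {"fingers": 1, "linear": [0, 0, 0.8], "delta_rot": [0, 0, 0]}, {"fingers": 1, "linear": [0, 0.5, 0], "delta_rot": [0, 0, 0]}])

```text
time: 18.23
tcp_pos: [0.4394, -0.0079, 0.1502]
tool_rot: [-0.786, -3.041, 0.001]
contact_force: [-0.2, -0.4, 0.1]
finger_gap: 0.0004
grip_force: 0.0
```

Call:
drive_tool(motion=[{"fingers": 1, "linear": [0, 0.5, 0], "delta_rot": [0, 0, 0]}, {"fingers": 1, "linear": [0.43, 0.53, 0], "delta_rot": [0, 0, 0]}, {"fingers": 1, "linear": [0.38, 0.57, 0], "delta_rot": [0, 0, 0]}, {"fingers": 1, "linear": [0.33, 0.6, 0], "delta_rot": [0, 0, 0]}, {"fingers": 1, "linear": [0, 0, 0], "delta_rot": [0, 0, 0]}])

```text
time: 18.85
tcp_pos: [0.4405, 0.0179, 0.1506]
tool_rot: [0.784, 3.042, 0.001]
contact_force: [-0.7, 1.0, 0.2]
finger_gap: 0.0006
grip_force: 0.0
```

```bash
cat >> h.py <<'E'
def L(n=3):
    F=[]
    for _ in range(n): f=grab_frame("scene"); s=manip.read_state(); F.append(s["contact_force"])
    F=np.mean(F,0);r=red(f);y=Ro.from_rotvec(s["tool_rot"]).as_matrix()[:,1]
    q=lev(s);G=ray(f,r[0],r[1],.1555)[:2]+[.0017,.0013]-A
    a=np.arctan2(q[1],q[0])%6.2832;t=np.array([np.sin(a),-np.cos(a)])
    print("t",s["time"],"p",s["tcp_pos"],"grip r",np.hypot(*q),"ang",a,"cam ang",np.arctan2(G[1],G[0])%6.2832,"push tan",-F[:2]@t,"along y",-F@y,"F",F)
E
python3 -c "
from h import *
L()"
```

```text
t 19.0 p [0.4405 0.0169 0.1506] grip r 0.085031527078061 ang 3.1110332027970173 cam ang 3.054982815473068 push tan -0.48051905566967823 along y -0.5416165839177294 F [0.2643 0.4727 0.3124]
```

Call:
drive_tool(motion=[{"fingers": 1, "linear": [0.15, 0.31, 0], "delta_rot": [0, 0, 0]}, {"fingers": 1, "linear": [0.14, 0.31, 0], "delta_rot": [0, 0, 0]}])

```text
time: 19.25
tcp_pos: [0.4406, 0.0238, 0.1504]
tool_rot: [-0.787, -3.041, 0.0]
contact_force: [-0.7, 0.7, 0.5]
finger_gap: 0.0004
grip_force: 0.3
```

Call:
drive_tool(motion=[{"fingers": 1, "linear": [0.12, 0.32, 0], "delta_rot": [0, 0, 0]}, {"fingers": 1, "linear": [0.11, 0.32, 0], "delta_rot": [0, 0, 0]}])

```text
time: 19.5
tcp_pos: [0.4415, 0.0308, 0.1504]
tool_rot: [-0.786, -3.041, 0.0]
contact_force: [0.1, 0.1, -0.0]
finger_gap: 0.0005
grip_force: 0.3
```

```bash
python3 -c "
from h import *
L()"
```

```text
t 19.65 p [0.442  0.0308 0.1505] grip r 0.08512289980108853 ang 2.9463461886491555 cam ang 2.9320892752230927 push tan 0.020894988516097363 along y 0.14008221282518188 F [-0.3909  0.056   0.3663]
```

Call:
drive_tool(motion=[{"fingers": 1, "linear": [0.1, 0.33, 0], "delta_rot": [0, 0, 0]}, {"fingers": 1, "linear": [0.08, 0.33, 0], "delta_rot": [0, 0, 0]}])

```text
time: 19.9
tcp_pos: [0.4432, 0.0373, 0.1504]
tool_rot: [-0.786, -3.041, 0.0]
contact_force: [-0.6, -0.6, -0.2]
finger_gap: 0.0004
grip_force: 0.3
```

Call:
drive_tool(motion=[{"fingers": 1, "linear": [0.07, 0.34, 0], "delta_rot": [0, 0, 0]}, {"fingers": 1, "linear": [0.06, 0.34, 0], "delta_rot": [0, 0, 0]}])

```text
time: 20.15
tcp_pos: [0.4455, 0.044, 0.1504]
tool_rot: [-0.786, -3.042, 0.0]
contact_force: [-0.5, 0.1, -0.3]
finger_gap: 0.0005
grip_force: 0.2
```

```bash
python3 -c "
from h import *
L()"
```

```text
t 20.3 p [0.4459 0.0441 0.1505] grip r 0.08501217357628103 ang 2.7842667320741175 cam ang 2.786212499096861 push tan -0.681521714742379 along y -0.7196740762080563 F [ 0.5281  0.5303 -0.0171]
```

Still free at 2.78 rad. Now smaller increments.

Call:
drive_tool(motion=[{"fingers": 1, "linear": [0.04, 0.34, 0], "delta_rot": [0, 0, 0]}, {"fingers": 1, "linear": [0.03, 0.34, 0], "delta_rot": [0, 0, 0]}])

```text
time: 20.55
tcp_pos: [0.4479, 0.05, 0.1504]
tool_rot: [-0.786, -3.041, 0.001]
contact_force: [-1.9, -1.3, 0.2]
finger_gap: 0.0003
grip_force: 0.6
```

Call:
drive_tool(motion=[{"fingers": 1, "linear": [0.01, 0.34, 0], "delta_rot": [0, 0, 0]}])

```text
time: 20.68
tcp_pos: [0.4491, 0.053, 0.1503]
tool_rot: [-0.786, -3.04, 0.001]
contact_force: [-2.5, -1.0, 1.3]
finger_gap: 0.0008
grip_force: 1.1
```

```bash
python3 -c "
from h import *
L()"
```

```text
t 20.825 p [0.4496 0.0532 0.1504] grip r 0.08532086992112446 ang 2.6689110941906993 cam ang 2.7539909324270684 push tan 1.7247864947534415 along y 1.7426934567429884 F [-1.2963 -1.2744 -0.0381]
```

Call:
drive_tool(motion=[{"fingers": 1, "linear": [0, 0.34, 0], "delta_rot": [0, 0, 0]}, {"fingers": 1, "linear": [-0.02, 0.34, 0], "delta_rot": [0, 0, 0]}])

```text
time: 21.08
tcp_pos: [0.4521, 0.0586, 0.1502]
tool_rot: [-0.786, -3.039, 0.002]
contact_force: [-3.7, -2.5, 1.5]
finger_gap: 0.0003
grip_force: 2.1
```

Call:
drive_tool(motion=[{"fingers": 1, "linear": [-0.03, 0.34, 0], "delta_rot": [0, 0, 0]}])

```text
time: 21.2
tcp_pos: [0.4537, 0.0614, 0.1502]
tool_rot: [-0.786, -3.039, 0.002]
contact_force: [-4.9, -3.0, 0.7]
finger_gap: 0.0005
grip_force: 2.6
```

```bash
python3 -c "
from h import *
L()"
```

```text
t 21.35 p [0.454  0.0616 0.1502] grip r 0.08574062249651254 ang 2.5569388660729238 cam ang 2.6073383134745343 push tan 4.399756799746986 along y 4.197459876923463 F [-4.4368 -2.3397  1.087 ]
```

Call:
drive_tool(motion=[{"fingers": 1, "linear": [-0.05, 0.34, 0], "delta_rot": [0, 0, 0]}, {"fingers": 1, "linear": [-0.06, 0.34, 0], "delta_rot": [0, 0, 0]}])

```text
time: 21.6
tcp_pos: [0.4573, 0.0665, 0.15]
tool_rot: [-0.786, -3.038, 0.003]
contact_force: [-6.0, -3.5, 1.2]
finger_gap: 0.0005
grip_force: 3.0
```

```bash
python3 -c "
from h import *
L()"
```

```text
t 21.75 p [0.4577 0.0668 0.15  ] grip r 0.08576770438134633 ang 2.48303343062905 cam ang 2.5592528750108174 push tan 5.593883918802817 along y 5.101145294041963 F [-5.6604 -2.693   1.2942]
```

Call:
drive_tool(motion=[{"fingers": 1, "linear": [-0.07, 0.34, 0], "delta_rot": [0, 0, 0]}, {"fingers": 1, "linear": [-0.08, 0.34, 0], "delta_rot": [0, 0, 0]}])

```text
time: 22.0
tcp_pos: [0.4605, 0.0709, 0.1498]
tool_rot: [-0.785, -3.035, 0.006]
contact_force: [-8.5, -5.1, 4.9]
finger_gap: -0.0002
grip_force: 4.9
```

```bash
python3 -c "
from h import *
L(4)"
```

```text
t 22.2 p [0.4613 0.0715 0.1499] grip r 0.08596699033519829 ang 2.414543104245504 cam ang nan push tan 7.090060832725828 along y 6.38142336444658 F [-6.5671 -3.6474  2.0568]h.py:28: RuntimeWarning: Mean of empty slice.
  v,u=np.nonzero(m);return u.mean(),v.mean(),len(u),np.median(cloud(f)[m],0)
  ret = ret.dtype.type(ret / rcount)
  return _methods._mean(a, axis=axis, dtype=dtype,
  ret = um.true_divide(
```

```bash
python3 -c "
from h import *
f=grab_frame('scene');cv2.imwrite('pics/4s.png',cv2.resize(f['image'][140:260,220:340],(600,600),interpolation=3))
print(f['image'][195:215,245:262,2].max(), red.__name__)"
```

```text
255 red
```

View pics/4s.png

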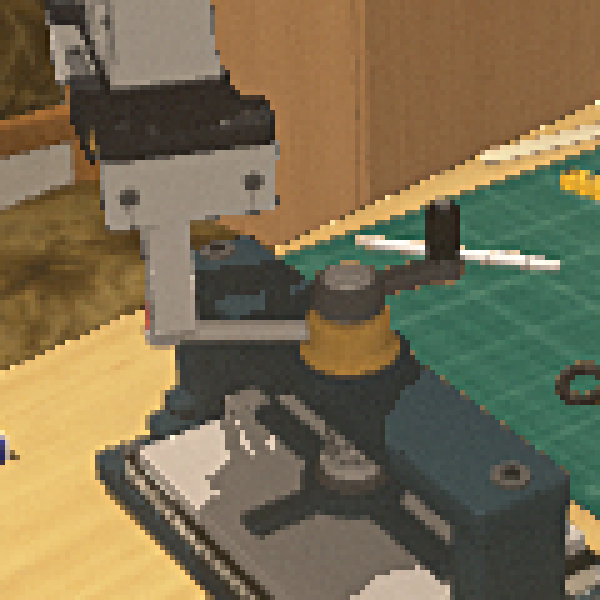

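The finger is on the grip (red sliver at 148,320), occluding it from the camera. One more small push to about 8 N.

Call:
drive_tool(motion=[{"fingers": 1, "linear": [-0.05, 0.25, 0], "delta_rot": [0, 0, 0]}])

```text
time: 22.38
tcp_pos: [0.4623, 0.0729, 0.1498]
tool_rot: [-0.785, -3.036, 0.006]
contact_force: [-9.2, -5.5, 2.9]
finger_gap: 0.0002
grip_force: 4.6
```

```bash
python3 -W ignore -c "
from h import *
L(5)"
```

```text
t 22.625 p [0.4624 0.0729 0.1498] grip r 0.08615497444811879 ang 2.3935968459729713 cam ang nan push tan 8.387676812736135 along y 7.638159120071672 F [-7.2928 -4.6754  2.6364]
```

Firmly tight at about 8.4 N. Back off and retreat.

Call:
drive_tool(motion=[{"fingers": 1, "linear": [0, -0.6, 0], "delta_rot": [0, 0, 0]}, {"fingers": 1, "linear": [0, -1, 0], "delta_rot": [0, 0, 0]}, {"fingers": 1, "linear": [0, -1, -2], "delta_rot": [0, 0, 0]}, {"fingers": 1, "linear": [2, 0, -4], "delta_rot": [0, 0, 0]}, {"fingers": 1, "linear": [1, 0, -4], "delta_rot": [0, 0, 0]}])

```text
time: 23.25
tcp_pos: [0.4274, 0.0666, 0.2519]
tool_rot: [0.786, 3.04, 0.003]
contact_force: [1.6, 1.6, 0.7]
finger_gap: 0.0006
grip_force: 0.0
```

Call:
drive_tool(motion=[{"fingers": 1, "linear": [0, 0, -2], "delta_rot": [0, 0, 0]}, {"fingers": 1, "linear": [0, 0, 0], "delta_rot": [0, 0, 0]}, {"fingers": 1, "linear": [0, 0, 0], "delta_rot": [0, 0, 0]}])

```text
time: 23.62
tcp_pos: [0.4269, 0.0661, 0.2699]
tool_rot: [0.786, 3.041, 0.0]
contact_force: [-0.2, 0.3, 0.0]
finger_gap: 0.0003
grip_force: 0.0
```

```bash
python3 -W ignore -c "
from h import *
st();L(2)
f=grab_frame('scene');cv2.imwrite('pics/5s.png',cv2.resize(f['image'][140:290,210:410],(800,600),interpolation=3))"
```

```text
t 23.625 p [0.4269 0.0661 0.2699] x [-0.8747  0.4847 -0.0001] y [0.4847 0.8747 0.0002] F [-0.1767  0.3435  0.0488] Ftool [ 0.3211  0.2148 -0.0488] gap 0.00025043697411445364 0.0
t 23.725 p [0.4265 0.0659 0.2695] grip r 0.11168985844523692 ang 2.661520725444961 cam ang 2.4984933019359743 push tan -0.30505090142149177 along y -0.29503309927170923 F [-0.2127  0.4547 -0.4303]
```

View pics/5s.png

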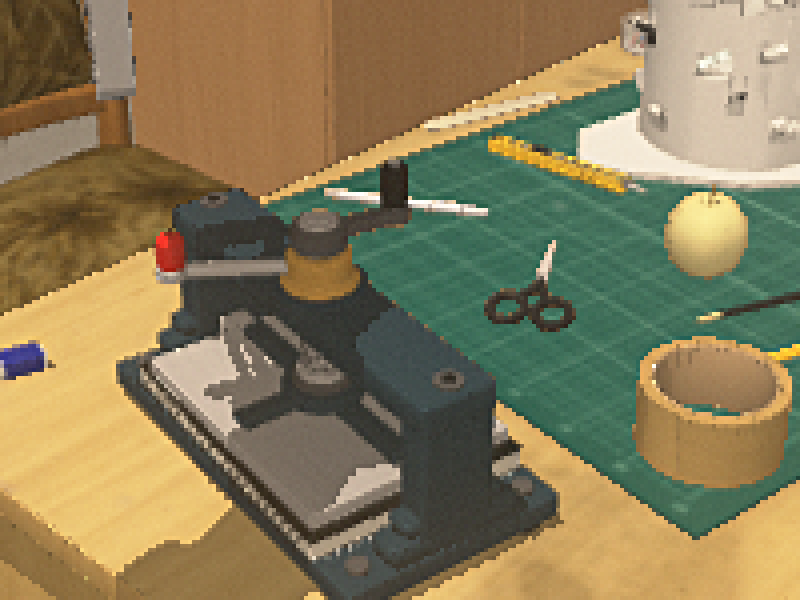

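The platen sits on the notebook, the lever grip (170,250) is past its starting angle, the crank is unmoved, and the robot is clear. Handing in.

```bash
python3 -c "
from h import *
print(manip.sign_off())"
```

```text
the job is handed in; nothing more can be done
None
```

The job is handed in: I slackened the lock nut, wound the platen down until the push at the crank knob was about 8 N, then tightened the nut to about 8.4 N at the lever grip; I left the notebook and the things round the press alone, and it took about 24 s.

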